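Snap the microscope lamp tube into its clips and slide it home

ROBOT

A 7-joint arm with a two-finger parallel gripper is mounted at the origin on the work surface. World frame = base frame: x ahead of the robot, y to its left, z up, the work surface at z = 0. Lengths are in m, angles in rad, forces in N, time in s.
With the tool pointing down it reaches from about 0.425 to 0.925 m from the base axis. Payload 6.8 kg.
Tool frame: the origin (TCP) lies midway between the tips of the shut fingers; the grasp point (between the pads) lies 19 mm behind it; z points along the fingers, y is the direction in which the jaws open and shut (so a half turn about z gives the same grasp; the last joint's range is limited). The gripper opens to 85 mm and grips with 20 to 120 N. Pads are 22 mm wide; open, the fingers measure 114 mm over their backs; the gripper's body (76 mm by 85 mm) begins 54 mm behind the grasp point. The pads swing forward as they close: fully open they stand 13 mm farther back than shut.
Start: joints at [-1.282, 0.477, 0.022, 1.555, -0.011, 1.109, -0.083], TCP at [0.261, 0.623, 0.196] pointing down, gripper open.
Joint ranges: [-2.96, 2.96], [-0.34, 2.1], [-1.41, 1.46], [0.24, 2.44], [-1.37, 4.51], [0.17, 1.92], [-2.96, 2.96]. Speed limits (rad/s): [2.39, 2.39, 3.14, 3.14, 3.14, 3.14, 3.14].

INTERFACE

Orientations are given as a unit quaternion [w, x, y, z].
In Python, from station import status, eyes, workorder gives the robot as it stands. The module is installed in compiled form; this text tells all that it offers.
- The arm moves only by the shell command python3 -m jog 'ROWS' [FORCE]. ROWS is text: rows parted by semicolons, each of 7 numbers parted by spaces: the shift along the tool's x, y, z in m, then the turn, a rotation vector about the tool's x, y, z in degrees, then the finger opening in m, from 0 to 0.0854. In form: dx dy dz rx ry rz jaw; .... A call has 1 to 5 rows; each row is the pose to reach, as a shift and turn from the pose commanded when the call began, along the tool's axes at that moment; what a row does not reach only later rows make up. A row lasts 1/10 s, in which the tool goes at most 50 mm and 8.59 degrees, less where a joint would pass 70% of its speed; a pose out of reach is approached as far as the arm can. A call with a gripper value outside its range is refused whole. The fingers move at their own pace and stop on an object; FORCE is the grip in N (left out, the last holds). Time passes only in rows, so rows that repeat a pose let the fingers close. It gives the time, the measured TCP pose, the force and the opening at its end, in the units of the state.
- status.get_obs(): the state, without advancing time (a new reading comes with each control period).
- eyes.read_camera(name): name is "side" or "top" or "wrist"; returns a dict with "image" (400x640x3 uint8, red, green, blue), "intrinsics" (3x3 intrinsics, pixels), "position" and "orientation" of the camera in the world. Camera axes: x right, y up, looking along -z (the intrinsics and any distortion apply to the point x, -y, -z); pixel columns grow to the right and rows downward; lengths in m; the calibration is good to about 2 mm. A picture is of the moment at which its call begins. There is no depth.
- workorder.hand_in(): hands the job in, once; it reports no verdict.
The state is a dict: "t": time; "q": joint angles; "joint_vel": joint speeds; "joint_torque": joint torques, N m; "eef_pos": TCP position; "tool_rot": TCP orientation; "contact_force": force on the tool from outside, world axes, zero at the start; "torque": the same for the moment, N m; "gripper_width": opening from 0.0 (shut) to 1.0 (fully open).
Only numpy, scipy, OpenCV 4.12 (cv2) and the standard library are available. Lean on these libraries where they do the work, as an engineer would, in place of code of your own. Each camera call takes 0.05 s, during which the arm holds its last target.

TASK

Take the lamp tube off its wooden rest and press it sideways down into both yellow spring clips of the lamp holder, short of the socket, with its brass pin pointing at the socket. Then slide it along in the clips until the pin is fully in and the tube's red shoulder is up against the socket block. The height of the clips and the place of the socket differ each time, so feel for them: keep every push under about 20 newtons. Let go, and leave the other things where they are.

Things in the scene. Friction and masses are not known exactly. Their poses are not given: they have to be found in the camera images.
- tube: lamp tube: aluminium cylinder, 20 mm diameter, 150 mm long, about 90 g, black band round its middle, red band at one end, from which a brass pin (10 mm diameter) sticks out 12 mm more. Origin: centre of the 150 mm cylinder; x runs along it, pin on the -x end, glass on the +x end; may be rolled. It starts level in the rest's notches, up to 8 mm off-centre along them
- tube_shoulder (a point): centre of the tube's flat red end face, where the pin begins (75 mm from the tube's origin)
- tube_tail (a point): centre of the tube's other, glass end face (75 mm from the tube's origin)
- rest: fixed wooden rest: 125 x 44 x 6 mm foot, two notched uprights 12 mm thick, 96 mm apart along x (84 mm free between). Origin at the centre of its underside. The lying tube's axis is 40 mm above the table, along the rest's x axis, pin towards the rest's -x
- holder: fixed lamp holder: cream base 178 x 60 x 14 mm (x -116 to +62 mm), above it a steel rail with two clips and a socket block. Origin: underside, below the midpoint between the clips. A seated tube lies along x at y = 0. The rail's height was set by hand and is not measured: the seated tube's axis may be 50 to 62 mm above the table; feel for it. Rail top: 26 mm below that axis
- holder_clip_end (a point): middle of the base's top edge on the +x end (x = 62, z = 14 mm). The yellow clips stand at holder x = -45 and +45 mm, 10 mm wide, 80 mm free between, 41 mm over the jaws. Lips 15 mm apart spread as the tube is pushed down: first felt with the tube's axis 15 mm above its hard seat, stiffest (5 to 15 N for both) near 11 mm, below 7 mm they pull it down. Sliding takes 2 to 8 N
- holder_socket_end (a point): middle of the base's top edge on the -x end (x = -116, z = 14 mm). The socket block (22 x 40 mm, top 20 mm above the tube's axis) was set by hand, not measured: its face is at holder x = -72 to -90 mm. Its 14 x 14 mm mouth is on the clips' axis; the pin enters only by sliding to -x. To clear it on the way down, the tube's origin must be at holder x = +16 to +23 mm
- contact (a joint): copper spring contact inside the socket, pushed in by the pin, m: 0 = untouched (6 mm behind the socket's face), 0.006 = tube's shoulder against the face. Light spring, 0.5 to 2 N; the clips hold the tube against it
- eyepiece: bystander: loose black eyepiece standing on the table, 38 mm diameter, 48 mm high, origin at the centre of its underside
- jar: bystander: loose small jar with white cap, 40 mm diameter, 45 mm high, origin at the centre of its underside
- slide_box: bystander: loose wooden slide box 85 x 36 x 30 mm, origin at the centre of its underside
- lens_ring: bystander: loose aluminium ring lying flat, 52 mm outer diameter, 18 mm high, origin at the centre of its underside
There are look-alikes about, which are no part of the job. What is meant by the tube is not orange, and is the larger of those in its own colour.

How it is judged:
By the outcome, as a careful person would: the job done as asked, in the order asked, and still so for the second after the job is handed in, with the robot touching nothing.
It also fails if it takes over 70 s, if anything falls off the work surface, if the arm or the gripper's body presses on something with over 40 N, if the wrist force passes 120 N, or if a joint passes its speed limit or range.

## Working session

There is one attempt and no reset: what is moved stays moved. The work goes in short steps, Python scripts to look and compute and a shell command to move; the robot and the scene stay as the last step left them, time stands still between calls to the robot, and variables do not carry over. Pictures are saved under pics/ and viewed, and the job is handed in when it is done.

```bash
mkdir -p pics; ls; python3 - <<'E'
from station import status,eyes
import cv2
o=status.get_obs(); print({k:o[k] for k in ('t','eef_pos','tool_rot','contact_force','gripper_width')})
for n in ('side','top','wrist'):
    d=eyes.read_camera(n); cv2.imwrite(f'pics/{n}0.png',d['image'][:,:,::-1]); print(n,d['intrinsics'],d['position'],d['orientation'],d.keys())
E
```

```text
pics
{'t': 0.0, 'eef_pos': array([0.26062353, 0.62193602, 0.19499983]), 'tool_rot': array([-1.05918380e-04,  1.97076424e-01,  9.80387687e-01, -9.24127906e-04]), 'contact_force': array([-0.6227476 ,  0.25947489,  0.56716005]), 'gripper_width': 0.9932104216844214}
side [[497.35907604   0.         316.73839799]
 [  0.         497.35907604 197.66767339]
 [  0.           0.           1.        ]] [ 0.11807762 -0.84312867  0.79008136] [ 0.87008983  0.42515992 -0.10225935 -0.22743295] dict_keys(['image', 'intrinsics', 'position', 'orientation'])
top [[390.35958697   0.         315.81005706]
 [  0.         390.35958697 207.65806448]
 [  0.           0.           1.        ]] [ 0.47395177 -0.01303536  0.99006994] [-0.70021212 -0.02378146  0.0336459   0.71274496] dict_keys(['image', 'intrinsics', 'position', 'orientation'])
wrist [[329.4265113    0.         319.63447333]
 [  0.         329.4265113  197.67628836]
 [  0.           0.           1.        ]] [0.19239958 0.65144534 0.37333305] [ 0.82348792 -0.12083588 -0.07905293  0.54865013] dict_keys(['image', 'intrinsics', 'position', 'orientation'])
```

View pics/top0.png

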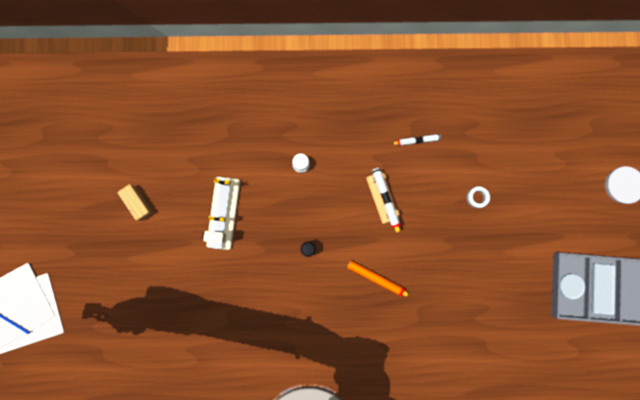

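View pics/side0.png

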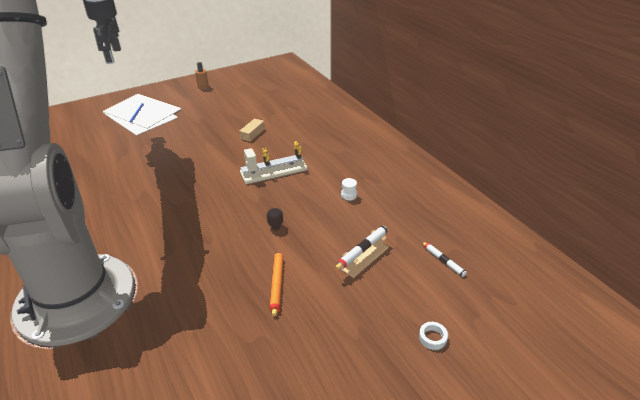

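View pics/wrist0.png

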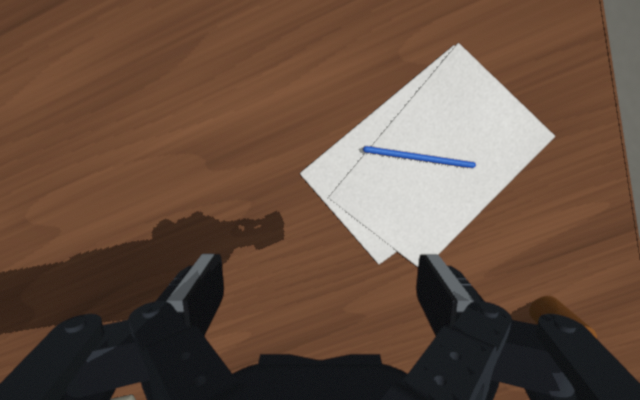

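The top view shows three candidates for the tube:
- The aluminium tube on the rest at about (385,199), with its red end and pin at (397,229).
- A smaller aluminium look-alike at (417,140).
- An orange one at (377,279).

I choose the one on the rest, since it is aluminium and the larger of its colour. The holder is at about (222,213) with its socket at (215,240). Next I'll check both in close crops and measure.

```bash
cat > h.py <<'E'
import numpy as np,cv2
from scipy.spatial.transform import Rotation as R
from station import status,eyes
def rot(q): return R.from_quat([q[1],q[2],q[3],q[0]]).as_matrix()
def ray(d,uv):
    K=d['intrinsics']; v=np.array([(uv[0]-K[0,2])/K[0,0],-(uv[1]-K[1,2])/K[1,1],-1.])
    return np.array(d['position']),rot(d['orientation'])@v
def onz(d,uv,z):
    p,v=ray(d,uv); return p+v*(z-p[2])/v[2]
def proj(d,P):
    c=rot(d['orientation']).T@(np.array(P)-d['position']); K=d['intrinsics']
    return np.array([K[0,0]*c[0]/-c[2]+K[0,2], K[1,1]*-c[1]/-c[2]+K[1,2]])
def tri(d1,u1,d2,u2):
    p,v=ray(d1,u1);q,w=ray(d2,u2)
    s=np.linalg.lstsq(np.c_[v,-w],q-p,rcond=None)[0]
    a=p+v*s[0];b=q+w*s[1]; return (a+b)/2,np.linalg.norm(a-b)
def crop(d,x0,y0,x1,y1,k,name):
    im=cv2.resize(d['image'][y0:y1,x0:x1],None,fx=k,fy=k,interpolation=cv2.INTER_CUBIC)
    cv2.imwrite('pics/'+name+'.png',im[:,:,::-1])
def blobs(d,m,box,amin=4):
    x0,y0,x1,y1=box; mm=np.zeros(m.shape,np.uint8); mm[y0:y1,x0:x1]=m[y0:y1,x0:x1]
    n,l,s,c=cv2.connectedComponentsWithStats(mm); return [(s[i,4],c[i].round(1)) for i in range(1,n) if s[i,4]>=amin]
def st():
    o=status.get_obs(); print('t',round(o['t'],2),'p',np.round(o['eef_pos'],4),'F',np.round(o['contact_force'],2),'w',round(o['gripper_width'],3)); M=rot(o['tool_rot']); print('tool x',M[:,0].round(4),'y',M[:,1].round(4),'z',M[:,2].round(4)); return o,M
E
python3 - <<'E'
from h import *
t=eyes.read_camera('top');s=eyes.read_camera('side')
a=[cv2.resize(d['image'][y0:y1,x0:x1],(390,290),interpolation=cv2.INTER_CUBIC) for d,(x0,y0,x1,y1) in ((t,(345,155,425,245)),(t,(190,165,255,260)),(s,(325,215,405,280)),(s,(230,130,315,190)))]
cv2.imwrite('pics/crops.png',np.vstack([np.hstack(a[:2]),np.hstack(a[2:])])[:,:,::-1])
hs=cv2.cvtColor(t['image'],cv2.COLOR_RGB2HSV);h2=cv2.cvtColor(s['image'],cv2.COLOR_RGB2HSV)
for d,h,b1,b2 in ((t,hs,(345,155,425,245),(190,165,255,260)),(s,h2,(325,215,405,280),(230,130,315,190))):
    red=((h[...,0]<7)|(h[...,0]>174))&(h[...,1]>190)&(h[...,2]>150)
    blk=h[...,2]<45
    yel=(h[...,0]>20)&(h[...,0]<32)&(h[...,1]>150)&(h[...,2]>110)
    print('red',blobs(d,red,b1),'blk',blobs(d,blk,b1),'yel',blobs(d,yel,b2,2))
E
```

```text
red [(np.int32(6), array([397.8, 224.7])), (np.int32(6), array([392.5, 226.3]))] blk [(np.int32(14), array([387.5, 196.5]))] yel [(np.int32(15), array([216.2, 180.4])), (np.int32(17), array([226.6, 181.8])), (np.int32(16), array([210.9, 217.7])), (np.int32(15), array([221.5, 218.9]))]
red [] blk [] yel [(np.int32(12), array([295.6, 142.9])), (np.int32(14), array([298.4, 149.1])), (np.int32(29), array([265.8, 154.9]))]
```

View pics/crops.png

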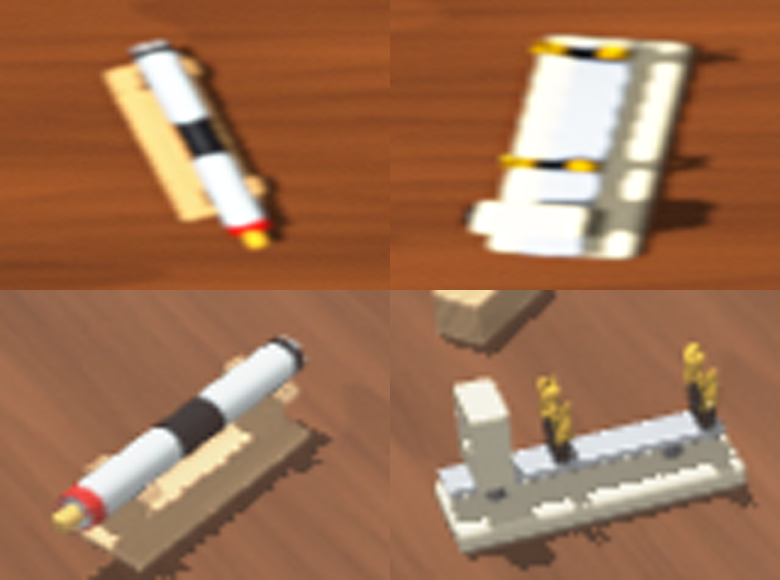

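```bash
python3 - <<'E'
from h import *
t=eyes.read_camera('top');s=eyes.read_camera('side')
T=lambda x,y:(345+x*80/390,155+y*90/290)
S=lambda x,y:(325+x*80/390,215+(y-290)*65/290)
H=lambda x,y:(190+(x-390)*65/390,165+y*95/290)
tail=onz(t,T(152,47),.04); pin=onz(t,T(257,240),.04); mid=onz(t,T(200,137),.048)
print(tail,pin,mid,np.linalg.norm(pin-tail)); 
print('tri mid',tri(t,T(200,137),s,S(197,425)),'pin',tri(t,T(257,240),s,S(62,520)),'tail',tri(t,T(152,47),s,S(292,350)))
d=pin-tail;print('ax deg',np.degrees(np.arctan2(d[1],d[0])))
# holder: clip tips, base corners
for z in (.06,.07):
    c=[onz(t,p,z) for p in ((216.2,180.4),(226.6,181.8),(210.9,217.7),(221.5,218.9))]
    A=(c[0]+c[1])/2;B=(c[2]+c[3])/2; e=B-A; print(z,A,B,np.linalg.norm(e),np.degrees(np.arctan2(e[1],e[0])),np.linalg.norm(c[0]-c[1]))
# base right corners top z=.014 
for n,p in (('far right',H(692,45)),('near right',H(640,258)),('far left',H(543,37)),('near left',H(487,250))): print(n,onz(t,p,.014))
print(st()[0]['q'])
E
```

```text
[ 0.64283777 -0.17764136  0.04      ] [ 0.49438125 -0.22569574  0.04      ] [ 0.57234479 -0.19813371  0.048     ] 0.15604026406279914
tri mid (array([ 0.57585196, -0.20086393,  0.04150261]), np.float64(0.006258441289624379)) pin (array([ 0.49460659, -0.22569345,  0.04052389]), np.float64(0.0005226825305031463)) tail (array([ 0.64422229, -0.1781585 ,  0.04249218]), np.float64(0.004007409374962788))
ax deg -162.0635818445093
0.06 [0.61729514 0.19834142 0.06      ] [0.52825504 0.21054583 0.06      ] 0.0898726113459568 172.19530558089266 0.02513240112511759
0.07 [0.61575393 0.19606873 0.07      ] [0.52767118 0.20814191 0.07      ] 0.08890631185148695 172.19530558089266 0.024862180574737328
far right [0.62706181 0.16129745 0.014     ]
near right [0.45274527 0.18319078 0.014     ]
far left [0.63473033 0.22360809 0.014     ]
near left [0.46038266 0.24622608 0.014     ]
t 0.35 p [0.2608 0.6224 0.1958] F [ 0.83  0.22 -0.01] w 1.001
tool x [-0.9223  0.3865 -0.    ] y [ 3.865e-01  9.223e-01 -4.000e-04] z [-1.e-04 -4.e-04 -1.e+00]
[-1.28210837  0.47722615  0.02241802  1.55562431 -0.01149472  1.10930344
 -0.08311525]
```

The crops confirm the choice: silvery tube with a black band, and a red end with the brass pin towards the robot. The holder's clips and socket are also clear. I'll fly to a hover over the tube's tail side for a closer look with the wrist camera.

```bash
R="-0.65 -0.598 0 0 0 -41 0.085"; echo; python3 -m jog '-0.65 -0.598 0 0 0 -41 0.085; -0.65 -0.598 0 0 0 -41 0.085; -0.65 -0.598 0 0 0 -41 0.085; -0.65 -0.598 0 0 0 -41 0.085; -0.65 -0.598 0 0 0 -41 0.085'; python3 -c "
from h import *
st()"
```

```text
t: 0.85
eef_pos: [0.3658, 0.3934, 0.1962]
tool_rot: [0.0, -0.162, 0.987, 0.0]
contact_force: [1.2, 0.4, 0.5]
gripper_width: 0.994
t 0.85 p [0.3658 0.3934 0.1962] F [1.21 0.41 0.47] w 0.994
tool x [-9.478e-01 -3.189e-01 -5.000e-04] y [-3.189e-01  9.478e-01  2.000e-04] z [ 4.e-04  3.e-04 -1.e+00]
```

```bash
python3 -m jog '-0.067 -0.628 0 0 0 0 0.085; -0.067 -0.628 0 0 0 0 0.085; -0.067 -0.628 0 0 0 0 0.085; -0.067 -0.628 0 0 0 0 0.085; -0.067 -0.628 0 0 0 0 0.085'; python3 -c "
from h import *
st()"
```

```text
t: 1.35
eef_pos: [0.4688, 0.1657, 0.1964]
tool_rot: [0.0, -0.159, 0.987, 0.0]
contact_force: [1.3, -0.3, -0.4]
gripper_width: 0.995
t 1.35 p [0.4688 0.1657 0.1964] F [ 1.32 -0.27 -0.41] w 0.995
tool x [-9.496e-01 -3.135e-01 -9.000e-04] y [-3.135e-01  9.496e-01  2.000e-04] z [ 8.e-04  5.e-04 -1.e+00]
```

```bash
python3 -m jog '-0.044 -0.38 0 0 0 0 0.085; -0.044 -0.38 0 0 0 0 0.085; -0.044 -0.38 0 0 0 0 0.085; -0.044 -0.38 0 0 0 0 0.085; -0.044 -0.38 0 0 0 0 0.085' >/dev/null;  python3 -m jog '-0.007 -0.13 0 0 0 0 0.085; -0.007 -0.13 0 0 0 0 0.085; -0.007 -0.13 0 0 0 0 0.085; -0.007 -0.13 0 0 0 0 0.085'; python3 -c "
from h import *
st()
d=eyes.read_camera('wrist'); cv2.imwrite('pics/w1.png',d['image'][:,:,::-1]); np.set_printoptions(suppress=True);print(d['position'],rot(d['orientation'])[:,2])"
```

```text
t: 2.25
eef_pos: [0.6208, -0.1869, 0.1959]
tool_rot: [-0.0, -0.155, 0.988, -0.002]
contact_force: [0.2, 0.5, 0.1]
gripper_width: 0.991
t 2.25 p [ 0.6208 -0.1869  0.1959] F [0.22 0.54 0.06] w 0.991
tool x [-9.519e-01 -3.064e-01  7.000e-04] y [-0.3064  0.9519 -0.0034] z [ 3.0e-04 -3.4e-03 -1.0e+00]
[ 0.55023292 -0.20766064  0.37418685] [-0.27188841 -0.08440109  0.95862044]
```

View pics/w1.png

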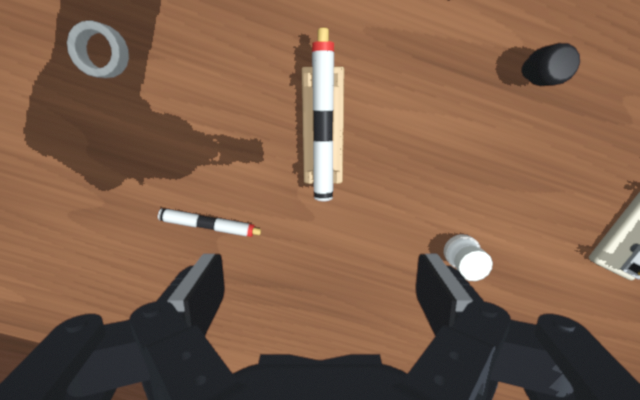

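The wrist view shows the tube: tail end (323,199), band (323,126), pin tip (323,28). The jar at (468,258) and the small look-alike at (205,222) are clear of it.

```bash
python3 - <<'E'
from h import *
d=eyes.read_camera('wrist'); h=cv2.cvtColor(d['image'],cv2.COLOR_RGB2HSV)
al=((h[...,1]<60)&(h[...,2]>150))
m=np.zeros_like(al);m[52:200,300:350]=al[52:200,300:350]
rows=[(r,np.where(m[r])[0].mean(),m[r].sum()) for r in list(range(56,108,6))+list(range(146,188,6))]
print(rows)
P=[onz(d,(c+.5,r+.5),.04) for r,c,_ in rows]; P=np.array(P)[:,:2]
v=np.linalg.svd(P-P.mean(0))[2][0]; v*=np.sign(-v[0]); print('axis',v,np.degrees(np.arctan2(v[1],v[0])))
red=((h[...,0]<7)|(h[...,0]>174))&(h[...,1]>190)&(h[...,2]>120)
b=blobs(d,red,(300,20,350,70));print(b)
blk=(h[...,2]<60); bb=blobs(d,blk,(312,95,335,155));print(bb)
mid=onz(d,bb[0][1]+.5,.0485);print('mid',mid)
for n,uv,z in (('pin',(323,28.5),.043),('tail',(323,201),.035),('red',b[0][1],.049)): 
    q=onz(d,uv,z); print(n,q,(q-mid)[:2]@v)
o,M=st(); print('mid in tool',M.T@(mid-o['eef_pos']), 'tool x az',np.degrees(np.arctan2(M[1,0],M[0,0])))
E
```

```text
[(56, np.float64(320.0), np.int64(21)), (62, np.float64(320.0), np.int64(21)), (68, np.float64(319.45454545454544), np.int64(22)), (74, np.float64(320.0), np.int64(21)), (80, np.float64(319.45454545454544), np.int64(22)), (86, np.float64(320.0), np.int64(21)), (92, np.float64(320.0), np.int64(21)), (98, np.float64(320.0), np.int64(21)), (104, np.float64(320.0), np.int64(21)), (146, np.float64(319.5), np.int64(22)), (152, np.float64(320.0), np.int64(21)), (158, np.float64(320.0), np.int64(21)), (164, np.float64(319.5), np.int64(22)), (170, np.float64(319.5), np.int64(20)), (176, np.float64(319.0), np.int64(21)), (182, np.float64(320.0), np.int64(19))]
axis [-0.95126958 -0.30836049] -162.0395465138232
[]
[(np.int32(138), array([314. , 124.7])), (np.int32(45), array([326.6, 123.4]))]
mid [ 0.57418567 -0.20240544  0.0485    ]Traceback (most recent call last):
  File "<stdin>", line 13, in <module>
IndexError: list index out of range
```

```bash
python3 - <<'E'
from h import *
d=eyes.read_camera('wrist'); im=d['image'].astype(int)
g=im.sum(2)
c0=320
col=im[20:215,316:325].mean(1)
dk=[20+i for i in range(195) if col[i].sum()<250]; print('dark rows',dk)
rd=[20+i for i in range(195) if col[i][0]>120 and col[i][1]<60]; print('red rows',rd)
mid=onz(d,(320.4,np.mean([r for r in dk if 90<r<160])+.5),.0495)
v=np.array([-.9513,-.3084])
print('mid',mid)
for n,uv,z in (('tailtop',(320,[r for r in dk if r>170][0] if [r for r in dk if r>170] else 195),.05),('red',(320,np.mean(rd) if rd else 47),.05)):
    q=onz(d,uv,z); print(n,q,(q-mid)[:2]@v)
o,M=st(); print('mid in tool',M.T@(mid-o['eef_pos']), 'tool x az',np.degrees(np.arctan2(M[1,0],M[0,0])))
E
```

```text
dark rows [111, 112, 113, 114, 115, 116, 117, 118, 119, 120, 121, 122, 123, 124, 125, 126, 127, 128, 129, 130, 131, 132, 133, 134, 135, 136, 137, 193, 194]
red rows []
mid [ 0.57170058 -0.19456232  0.0495    ]
tailtop [ 0.6368053  -0.17347546  0.05      ] -0.06843730117352119
red [ 0.50675936 -0.2164087   0.05      ] 0.06851601034192013
t 2.4 p [ 0.6206 -0.1792  0.1957] F [0.14 0.42 0.3 ] w 0.993
tool x [-9.493e-01 -3.142e-01  2.000e-04] y [-0.3142  0.9493  0.0012] z [-5.e-04  1.e-03 -1.e+00]
mid in tool [0.05121342 0.00062819 0.14623625] tool x az -161.68596093635165
```

```bash
python3 -m jog '0.051 0.0005 0.05 0 0 0.4 0.07; 0.051 0.0005 0.09 0 0 0.4 0.07; 0.051 0.0005 0.12 0 0 0.4 0.06; 0.051 0.0005 0.12 0 0 0.4 0.06; 0.051 0.0005 0.12 0 0 0.4 0.06' 60;  python3 -c "
from h import *
st()
d=eyes.read_camera('wrist'); cv2.imwrite('pics/w2.png',d['image'][:,:,::-1])"
```

```text
t: 2.9
eef_pos: [0.5728, -0.1943, 0.0767]
tool_rot: [0.0, -0.156, 0.988, 0.0]
contact_force: [-0.2, 0.1, 0.4]
gripper_width: 0.707
t 2.9 p [ 0.5728 -0.1943  0.0767] F [-0.22  0.1   0.44] w 0.707
tool x [-9.511e-01 -3.089e-01 -2.000e-04] y [-3.089e-01  9.511e-01  7.000e-04] z [ 0.e+00  8.e-04 -1.e+00]
```

View pics/w2.png

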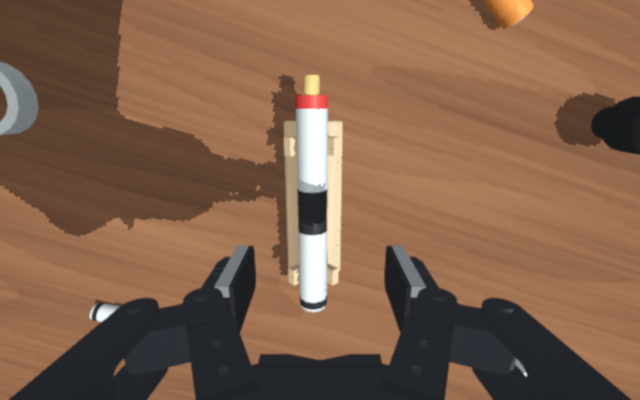

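The tube now appears at column 312, with its band at (313,211) between the fingers. I'll recompute the offset, as it should be laterally centred.

```bash
python3 - <<'E'
from h import *
d=eyes.read_camera('wrist'); im=d['image'].astype(int)
col=im[:,308:318].mean(1).sum(1); dk=[r for r in range(170,250) if col[r]<200]; 
cen=[]
for r in (120,140,160,250,270,285):
    g=im[r,290:340].min(1)>140; c=np.where(g)[0]+290; cen.append((r,c.mean(),len(c)))
print(dk[0],dk[-1],cen)
o,M=st()
print('band in tool',M.T@(onz(d,(np.mean([c[1] for c in cen])+.5,(dk[0]+dk[-1])/2+.5),.0495)-o['eef_pos']))
for r,c,_ in cen: print(M.T@(onz(d,(c+.5,r),.044)-o['eef_pos']))
c=rot(d['orientation']).T@(o['eef_pos']-d['position']); print('tcp px',proj(d,o['eef_pos']),proj(d,o['eef_pos']+M[:,2]*.05))
E
```

```text
192 230 [(120, np.float64(319.0), 41), (140, np.float64(315.2083333333333), 48), (160, np.float64(319.5), 40), (250, np.float64(320.0), 39), (270, np.float64(314.9555555555556), 45), (285, np.float64(315.0), 27)]
t 3.0 p [ 0.5745 -0.1954  0.0785] F [ 0.03 -0.49 -0.08] w 0.7
tool x [-0.9513 -0.3083 -0.0037] y [-0.3083  0.9513 -0.0017] z [ 4.e-03 -5.e-04 -1.e+00]
band in tool [0.00292471 0.00070313 0.02894298]
[0.06174512 0.00177257 0.03422346]
[ 0.04929482 -0.00063173  0.03427361]
[0.03641302 0.00212931 0.03431664]
[-0.02768469  0.00259101  0.03455315]
[-0.04346632 -0.00100376  0.03461765]
[-0.05570817 -0.00099912  0.03466296]
tcp px [316.33667461 232.43095771] [316.94525113 205.90414881]
```

```bash
python3 - <<'E'
from h import *
st();d=eyes.read_camera('wrist'); cv2.imwrite('pics/w3.png',d['image'][:,:,::-1]); im=d['image'].astype(int)
o,M=st(); print(proj(d,o['eef_pos']))
for r in (150,245): print(r,[tuple(p) for p in im[r,292:345:2]])
print(im[211,295:335].sum(1))
E
```

```text
t 3.0 p [ 0.5745 -0.1954  0.0785] F [ 0.03 -0.49 -0.08] w 0.7
tool x [-0.9513 -0.3083 -0.0037] y [-0.3083  0.9513 -0.0017] z [ 4.e-03 -5.e-04 -1.e+00]
t 3.05 p [ 0.5745 -0.1957  0.0785] F [-0.42  0.23 -0.13] w 0.706
tool x [-0.9514 -0.308  -0.0039] y [-0.308   0.9514 -0.0019] z [ 4.3e-03 -6.0e-04 -1.0e+00]
[316.92931851 231.45955288]
150 [(np.int64(219), np.int64(195), np.int64(159)), (np.int64(251), np.int64(227), np.int64(189)), (np.int64(243), np.int64(218), np.int64(181)), (np.int64(163), np.int64(144), np.int64(117)), (np.int64(139), np.int64(144), np.int64(143)), (np.int64(169), np.int64(177), np.int64(180)), (np.int64(194), np.int64(203), np.int64(205)), (np.int64(215), np.int64(224), np.int64(226)), (np.int64(230), np.int64(239), np.int64(241)), (np.int64(242), np.int64(251), np.int64(253)), (np.int64(250), np.int64(255), np.int64(255)), (np.int64(252), np.int64(255), np.int64(255)), (np.int64(254), np.int64(255), np.int64(255)), (np.int64(255), np.int64(255), np.int64(255)), (np.int64(255), np.int64(255), np.int64(255)), (np.int64(255), np.int64(255), np.int64(255)), (np.int
[... 1246 characters left out ...]
55), np.int64(255)), (np.int64(248), np.int64(255), np.int64(255)), (np.int64(240), np.int64(248), np.int64(251)), (np.int64(221), np.int64(224), np.int64(222)), (np.int64(250), np.int64(228), np.int64(193)), (np.int64(255), np.int64(233), np.int64(195)), (np.int64(254), np.int64(230), np.int64(192)), (np.int64(251), np.int64(227), np.int64(188)), (np.int64(251), np.int64(227), np.int64(188)), (np.int64(253), np.int64(228), np.int64(191)), (np.int64(209), np.int64(179), np.int64(142)), (np.int64(160), np.int64(115), np.int64(85))]
[441 438 437 435 407 297 163 101  97  97 101 104 104 108 108 110 109 106
 106 110 112 108 102 113 108 110 110 107 105 103 116 154 163 221 447 632
 680 686 686 684]
```

View pics/w3.png

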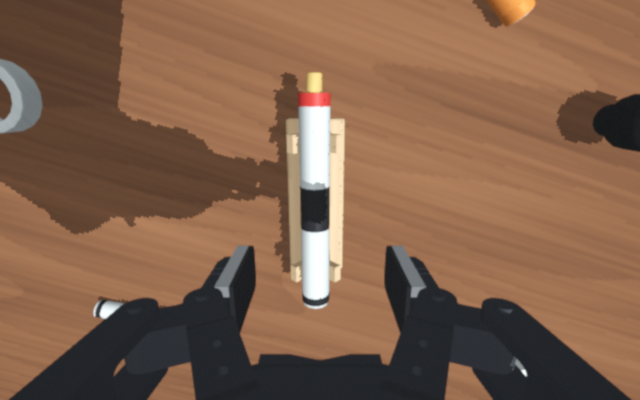

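```bash
python3 -m jog '0.001 -0.003 0 0 0 0 0.06; 0.001 -0.003 0.02 0 0 0 0.06; 0.001 -0.003 0.035 0 0 0 0.06; 0.001 -0.003 0.035 0 0 0 0.06; 0.001 -0.003 0.035 0 0 0 0.06' 60;  python3 -c "
from h import *
st()
d=eyes.read_camera('wrist'); cv2.imwrite('pics/w4.png',d['image'][:,:,::-1]);st()"
```

```text
t: 3.55
eef_pos: [0.5721, -0.1992, 0.041]
tool_rot: [-0.0, -0.155, 0.988, 0.0]
contact_force: [-0.8, -0.1, 0.2]
gripper_width: 0.702
t 3.55 p [ 0.5721 -0.1992  0.041 ] F [-0.83 -0.12  0.21] w 0.702
tool x [-9.518e-01 -3.067e-01  5.000e-04] y [-3.067e-01  9.518e-01  3.000e-04] z [-6.e-04  1.e-04 -1.e+00]
t 3.6 p [ 0.5725 -0.1993  0.0415] F [-0.16  0.14 -1.  ] w 0.703
tool x [-9.518e-01 -3.067e-01 -4.000e-04] y [-3.067e-01  9.518e-01 -3.000e-04] z [ 5.e-04 -1.e-04 -1.e+00]
```

View pics/w4.png

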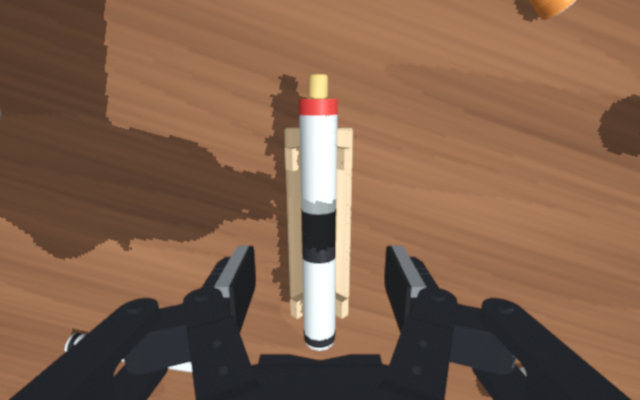

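The tube is now centred between the fingers, at column 319. I'll lower and close.

```bash
python3 -m jog '0 0 0.022 0 0 0 0.06; 0 0 0.022 0 0 0 0.06; 0 0 0.022 0 0 0 0.06; 0 0 0.022 0 0 0 0.03; 0 0 0.022 0 0 0 0.022' 60;  python3 -m jog '0 0 0 0 0 0 0.015; 0 0 0 0 0 0 0.01; 0 0 0 0 0 0 0.01; 0 0 0 0 0 0 0.01; 0 0 0 0 0 0 0.01' 60; python3 -c "
from h import *
st()
d=eyes.read_camera('wrist'); cv2.imwrite('pics/w5.png',d['image'][:,:,::-1]);st()"
```

```text
t: 4.1
eef_pos: [0.5728, -0.1993, 0.0199]
tool_rot: [0.001, -0.155, 0.988, -0.0]
contact_force: [0.4, 0.4, -0.1]
gripper_width: 0.37
t: 4.6
eef_pos: [0.5721, -0.1991, 0.019]
tool_rot: [-0.0, -0.155, 0.988, 0.0]
contact_force: [0.5, 0.5, 0.3]
gripper_width: 0.117
t 4.6 p [ 0.5721 -0.1991  0.019 ] F [0.46 0.52 0.27] w 0.117
tool x [-9.518e-01 -3.068e-01  1.000e-04] y [-3.068e-01  9.518e-01  1.000e-04] z [-1.e-04  1.e-04 -1.e+00]
t 4.65 p [ 0.5721 -0.1991  0.0189] F [-0.12  0.24  0.02] w 0.116
tool x [-9.518e-01 -3.068e-01  1.000e-04] y [-3.068e-01  9.518e-01  1.000e-04] z [-1.e-04  1.e-04 -1.e+00]
```

View pics/w5.png

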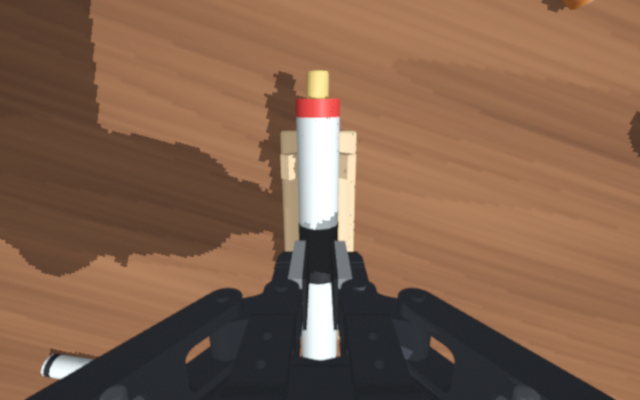

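The opening reads 0.117 (10 mm), which equals the command and not the 20 mm tube. I'll close further and see where it stops.

```bash
python3 -m jog '0 0 0 0 0 0 0; 0 0 0 0 0 0 0; 0 0 0 0 0 0 0' 60; python3 - <<'E'
from h import *
d=eyes.read_camera('wrist'); crop(d,230,60,410,360,2,'w6');st()
d=eyes.read_camera('side'); crop(d,300,150,460,290,5,'s6')
E
```

```text
t: 4.95
eef_pos: [0.5721, -0.1991, 0.019]
tool_rot: [-0.0, -0.155, 0.988, 0.0]
contact_force: [-0.2, 0.4, 1.0]
gripper_width: 0.005
t 5.0 p [ 0.5721 -0.1992  0.019 ] F [-0.37  0.29  0.19] w -0.003
tool x [-0.9518 -0.3068  0.    ] y [-0.3068  0.9518  0.    ] z [-0.  0. -1.]
```

View pics/w6.png

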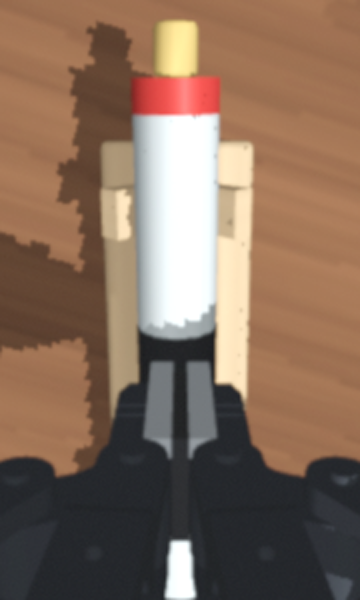

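View pics/s6.png

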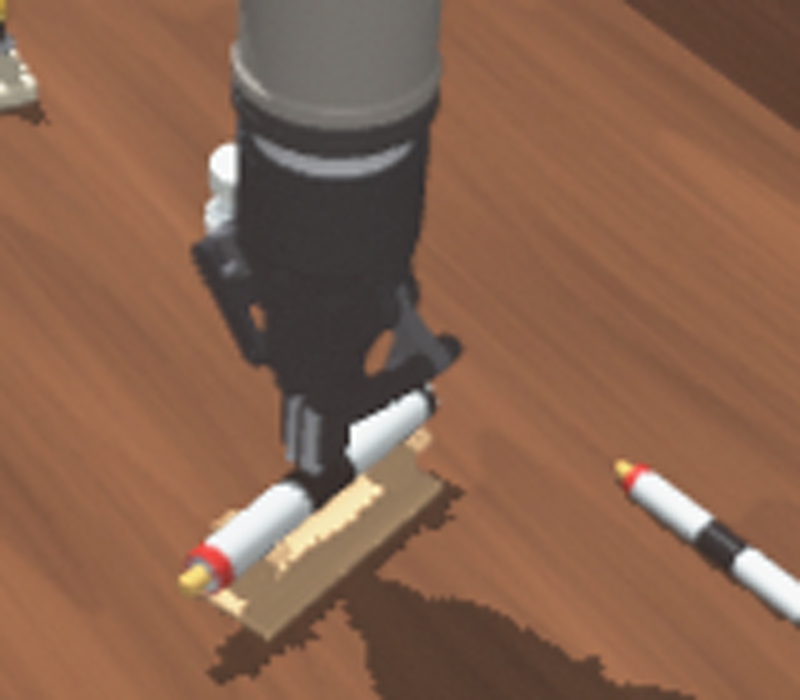

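The fingers shut above the tube: the wrist and side views both show the tips over the band, with no force. I'll check where the tips really are against the reported TCP.

```bash
python3 - <<'E'
from h import *
o,M=st()
s=eyes.read_camera('side');w=eyes.read_camera('wrist');t=eyes.read_camera('top')
for k in (0,.019,.03,.04,.054):
    P=o['eef_pos']-M[:,2]*k
    a=proj(s,P);print(k,'side crop',(a-[300,150])*5,'wrist crop',(proj(w,P)-[230,60])*2)
E
```

```text
t 5.05 p [ 0.5721 -0.1991  0.019 ] F [ 0.27 -0.09  0.26] w -0.0
tool x [-0.9518 -0.3068  0.    ] y [-0.3068  0.9518  0.    ] z [-0.  0. -1.]
0 side crop [308.39808365 515.4518533 ] wrist crop [174.67757546 343.11048036]
0.019 side crop [310.16619561 484.04815344] wrist crop [174.19244802 370.79070923]
0.03 side crop [311.20751777 465.55307546] wrist crop [173.86206831 389.64139714]
0.04 side crop [312.16568472 448.53492965] wrist crop [173.52234308 409.02531863]
0.054 side crop [313.5259114  424.37574093] wrist crop [172.96863192 440.6187732 ]
```

```bash
python3 -m jog '0 0 -0.06 0 0 0 0; 0 0 -0.06 0 0 0 0; 0 0 -0.06 0 0 0 0;0 0 -0.06 0 0 0 0'; python3 - <<'E'
from h import *
o,M=st()
s=eyes.read_camera('side');w=eyes.read_camera('wrist')
a=[]
for d,(x0,y0) in ((s,(310,180)),(w,(280,180))):
    c=cv2.resize(d['image'][y0:y0+80,x0:x0+80],(400,400),interpolation=cv2.INTER_NEAREST)
    for k in (0,.02,.04):
        q=(proj(d,o['eef_pos']-M[:,2]*k)-[x0,y0])*5; cv2.circle(c,tuple(int(v) for v in q),3,(0,255,0) if k else (255,0,0),-1)
    a.append(c)
cv2.imwrite('pics/c7.png',np.hstack(a)[:,:,::-1])
E
```

```text
t: 5.6
eef_pos: [0.5718, -0.1988, 0.0785]
tool_rot: [-0.0, -0.155, 0.988, 0.0]
contact_force: [0.1, 0.6, 0.1]
gripper_width: -0.001
t 5.6 p [ 0.5718 -0.1988  0.0785] F [0.12 0.63 0.09] w -0.001
tool x [-9.517e-01 -3.070e-01  2.000e-04] y [-3.070e-01  9.517e-01  4.000e-04] z [-3.e-04  3.e-04 -1.e+00]
```

View pics/c7.png

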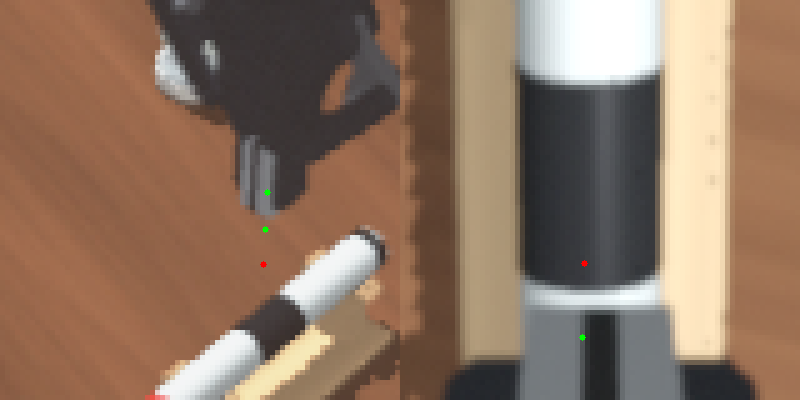

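The side view puts the real fingertips about 29 mm above the reported TCP. The tube itself triangulates correctly at z = 0.04, so the offset is in the tool. I'll grip with the reported TCP about 27 mm lower than before, watching the force.

```bash
python3 -m jog '0 0 0 0 0 0 0.055; 0 0 0 0 0 0 0.055; 0 0 0.03 0 0 0 0.055;0 0 0.06 0 0 0 0.055; 0 0 0.06 0 0 0 0.055' 60;python3 -m jog '0 0 0.008 0 0 0 0.055; 0 0 0.016 0 0 0 0.055; 0 0 0.016 0 0 0 0.055'; python3 - <<'E'
from h import *
st()
s=eyes.read_camera('side');w=eyes.read_camera('wrist')
a=[cv2.resize(s['image'][190:290,310:410],(390,390)),cv2.resize(w['image'][140:400,190:450],(390,390))]
cv2.imwrite('pics/c8.png',np.hstack(a)[:,:,::-1])
E
```

```text
t: 6.2
eef_pos: [0.5687, -0.1979, 0.0151]
tool_rot: [-0.004, -0.155, 0.988, 0.002]
contact_force: [0.1, 0.2, 0.2]
gripper_width: 0.645
t: 6.5
eef_pos: [0.5721, -0.1991, 0.0028]
tool_rot: [-0.0, -0.155, 0.988, 0.0]
contact_force: [-1.1, 0.3, -0.8]
gripper_width: 0.644
t 6.5 p [ 0.5721 -0.1991  0.0028] F [-1.15  0.28 -0.85] w 0.644
tool x [-9.518e-01 -3.067e-01  1.000e-04] y [-3.067e-01  9.518e-01  2.000e-04] z [-2.e-04  1.e-04 -1.e+00]
```

View pics/c8.png

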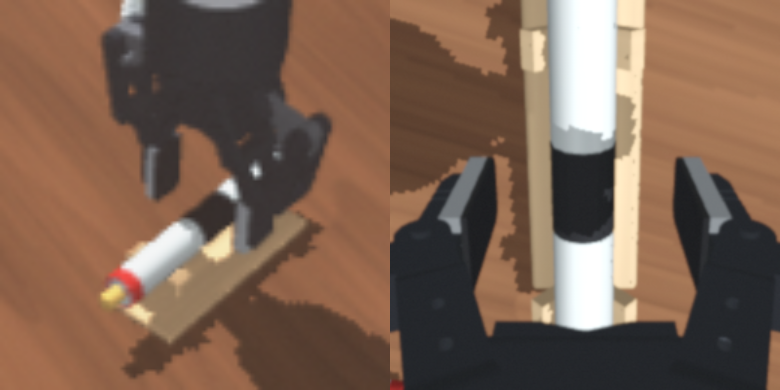

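The fingers straddle the tube beside the band. I'll go down a further 9 mm and close.

```bash
python3 -m jog '0 0 0.005 0 0 0 0.055; 0 0 0.009 0 0 0 0.055; 0 0 0.009 0 0 0 0.03;0 0 0.009 0 0 0 0.01; 0 0 0.009 0 0 0 0.01' 60; python3 -m jog '0 0 0 0 0 0 0.005;0 0 0 0 0 0 0.005;0 0 0 0 0 0 0.005' 60; python3 - <<'E'
from h import *
st()
s=eyes.read_camera('side');w=eyes.read_camera('wrist')
a=[cv2.resize(s['image'][190:290,310:410],(390,390)),cv2.resize(w['image'][140:400,190:450],(390,390))]
cv2.imwrite('pics/c9.png',np.hstack(a)[:,:,::-1])
E
```

```text
t: 7.1
eef_pos: [0.5724, -0.1999, -0.0056]
tool_rot: [0.0, -0.155, 0.988, -0.0]
contact_force: [0.1, -1.2, 0.4]
gripper_width: 0.214
t: 7.4
eef_pos: [0.5724, -0.1998, -0.0057]
tool_rot: [0.0, -0.155, 0.988, -0.0]
contact_force: [0.2, -3.5, 2.5]
gripper_width: 0.207
t 7.4 p [ 0.5724 -0.1998 -0.0057] F [ 0.18 -3.51  2.51] w 0.207
tool x [-9.519e-01 -3.064e-01 -5.000e-04] y [-0.3064  0.9519 -0.001 ] z [ 8.e-04 -8.e-04 -1.e+00]
```

View pics/c9.png

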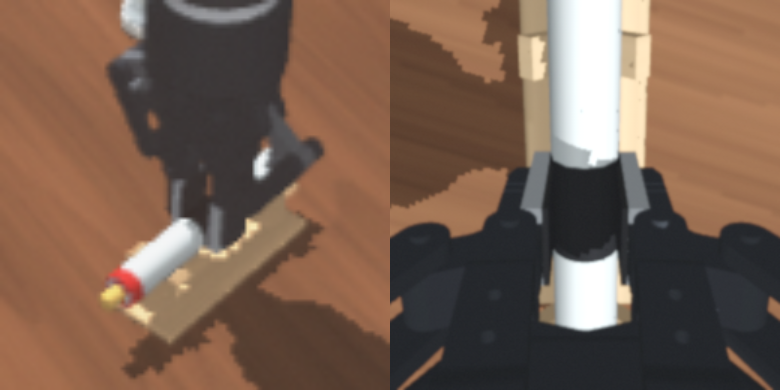

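Gripped: the opening stops at 17.7 mm, the pads sit on both sides of the band, and the fingertips reach below the tube's axis. Test lift.

```bash
python3 -m jog '0 0 -0.01 0 0 0 0.005; 0 0 -0.03 0 0 0 0.005; 0 0 -0.06 0 0 0 0.005;0 0 -0.09 0 0 0 0.005; 0 0 -0.09 0 0 0 0.005' 60; python3 - <<'E'
from h import *
st()
s=eyes.read_camera('side');w=eyes.read_camera('wrist')
a=[cv2.resize(s['image'][160:290,310:440],(390,390)),cv2.resize(w['image'][10:400,125:515],(390,390))]
cv2.imwrite('pics/c10.png',np.hstack(a)[:,:,::-1])
E
```

```text
t: 8.0
eef_pos: [0.5748, -0.1991, 0.0884]
tool_rot: [0.003, -0.155, 0.988, -0.001]
contact_force: [0.9, -0.4, 0.3]
gripper_width: 0.205
t 8.0 p [ 0.5748 -0.1991  0.0884] F [ 0.88 -0.38  0.29] w 0.205
tool x [-0.9517 -0.3071 -0.006 ] y [-0.3071  0.9517 -0.0024] z [ 6.4e-03 -4.0e-04 -1.0e+00]
```

View pics/c10.png

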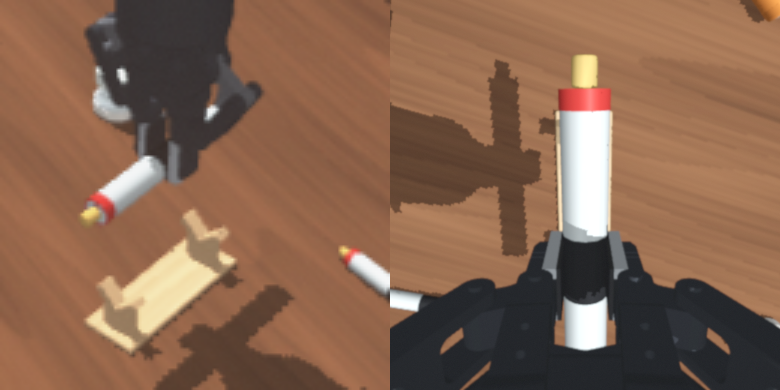

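The tube is held level and clear of the rest. Now I'll carry it to a point beside the holder, turned parallel to it, and take a wrist look.

```bash
python3 -m jog '-0.02 0.04 -0.03 0 0 6 0.005; -0.05 0.08 -0.06 0 0 12 0.005; -0.08 0.12 -0.09 0 0 18 0.005; -0.1 0.165 -0.09 0 0 25.8 0.005; -0.12 0.21 -0.09 0 0 25.8 0.005' 60 >/dev/null; python3 -c "
from h import *
st()"
```

```text
t 8.6 p [0.6201 0.0234 0.1735] F [ 0.57  0.33 -1.81] w 0.206
tool x [-9.898e-01  1.421e-01  1.000e-04] y [1.421e-01 9.898e-01 1.000e-04] z [-1.e-04  1.e-04 -1.e+00]
```

```bash
python3 -m jog '0.012 0.04 0 0 0 0 0.005; 0.012 0.07 0 0 0 0 0.005; 0.012 0.08 0 0 0 0 0.005; 0.012 0.08 0 0 0 0 0.005;0.012 0.08 0 0 0 0 0.005' 60 >/dev/null; python3 - <<'E'
from h import *
st()
w=eyes.read_camera('wrist'); cv2.imwrite('pics/w11.png',w['image'][:,:,::-1])
t=eyes.read_camera('top'); crop(t,180,150,280,260,5,'t11')
s=eyes.read_camera('side'); crop(s,220,100,330,200,5,'s11')
o,M=st()
print('band top pred px at x=0,5,10mm',[proj(w,o['eef_pos']-M[:,2]*.056+M[:,0]*k).round(1) for k in (-.01,0,.01)])
E
```

```text
t 9.1 p [0.6186 0.1001 0.1725] F [-0.6  -1.54 -0.75] w 0.209
tool x [-0.9902  0.1399  0.0013] y [ 0.1399  0.9902 -0.0017] z [-0.0016 -0.0015 -1.    ]
t 9.25 p [0.6191 0.0997 0.1732] F [ 0.18 -0.09 -1.46] w 0.209
tool x [-9.900e-01  1.414e-01  2.000e-04] y [ 1.414e-01  9.900e-01 -9.000e-04] z [-3.e-04 -9.e-04 -1.e+00]
band top pred px at x=0,5,10mm [array([316.7, 306.3]), array([316.7, 285.6]), array([316.7, 264.1])]
```

View pics/w11.png

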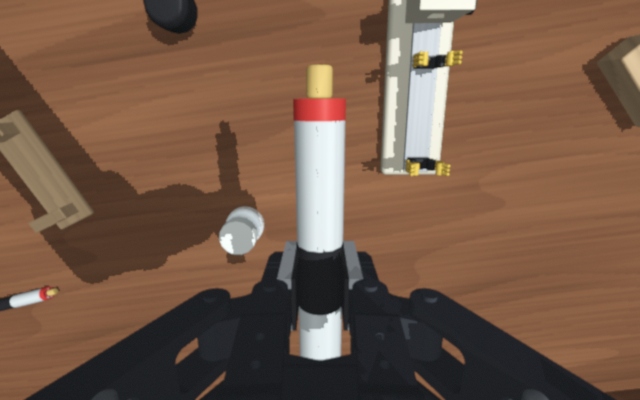

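View pics/s11.png

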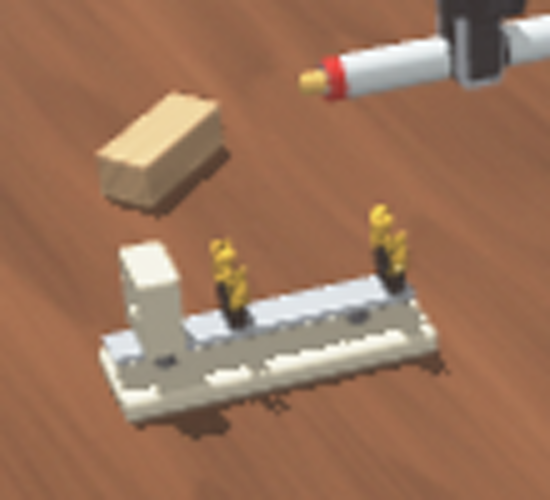

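View pics/t11.png

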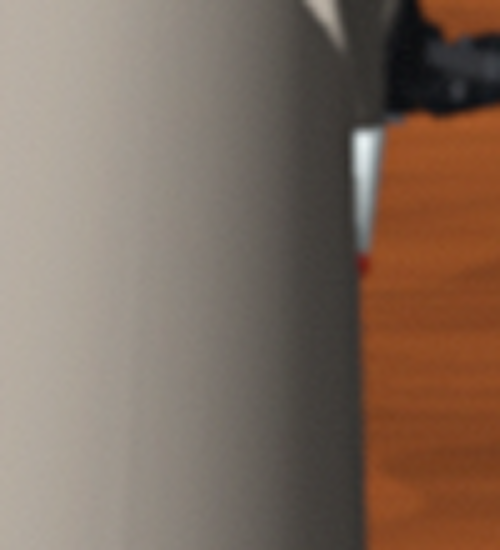

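The wrist view shows the tube at column 320 with its band at row ~281, and the holder at the right. The clip yellows are around (428,168) and (438,60), the base's +x end is at rows ~173, and the socket is at the top. Next I'll triangulate the clip tops from the views.

```bash
python3 - <<'E'
from h import *
w=eyes.read_camera('wrist');s=eyes.read_camera('side');t=eyes.read_camera('top');o,M=st()
crop(w,370,0,480,185,3,'w12')
h=cv2.cvtColor(w['image'],cv2.COLOR_RGB2HSV)
yel=(h[...,0]>18)&(h[...,0]<34)&(h[...,1]>140)&(h[...,2]>110)
print(blobs(w,yel,(400,30,480,190),5))
# base edge left: rows
g=cv2.cvtColor(w['image'],cv2.COLOR_RGB2HSV)
for r in range(40,170,15):
    br=np.where((g[r,370:470,1]<75)&(g[r,370:470,2]>110))[0]+370
    print(r,br.min(),br.max())
E
```

```text
t 9.4 p [0.6192 0.101  0.1734] F [ 0.85 -0.39  0.37] w 0.208
tool x [-9.902e-01  1.399e-01 -1.000e-04] y [ 1.399e-01  9.902e-01 -1.000e-04] z [ 0.e+00 -2.e-04 -1.e+00]
[(np.int32(207), array([454. ,  56.7])), (np.int32(149), array([421.1,  58.5])), (np.int32(148), array([412.5, 166.8])), (np.int32(177), array([442.5, 167.3]))]
40 388 451
55 387 435
70 387 448
85 386 447
100 385 445
115 384 444
130 383 442
145 383 441
160 382 403
```

View pics/w12.png

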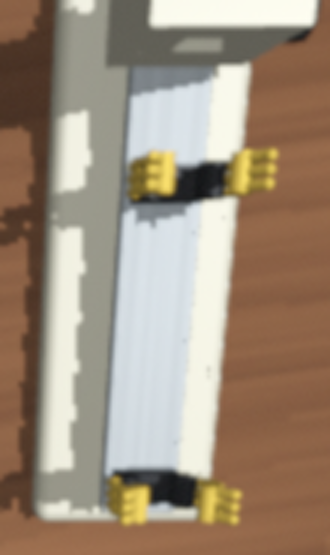

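```bash
python3 - <<'E'
from h import *
w=eyes.read_camera('wrist');s=eyes.read_camera('side');t=eyes.read_camera('top');o,M=st()
W=dict(AL=(442.5,167.3),AR=(412.5,166.8),BL=(454,56.7),BR=(421.1,58.5))
T=dict(AL=(216.2,180.4),AR=(226.6,181.8),BL=(210.9,217.7),BR=(221.5,218.9))
P={}
for k in W:
    P[k],e=tri(w,np.array(W[k])+.5,t,np.array(T[k])+.5); print(k,P[k].round(4),round(e,4))
for z in (.06,.065,.07):
    a={k:onz(w,np.array(W[k])+.5,z) for k in W}
    A=(a['AL']+a['AR'])/2;B=(a['BL']+a['BR'])/2;e=B-A
    print(z,'A',A.round(4),'B',B.round(4),np.linalg.norm(e).round(4),np.degrees(np.arctan2(e[1],e[0])).round(2),'mid',((A+B)/2).round(4),'gap',np.linalg.norm(a['AL']-a['AR']).round(4))
# socket front face bottom/top edges
C=lambda x,y:(370+x/3,y/3)
for n,uv,z in (('sock top front L',C(150,27),.076),('sock top front R',C(300,27),.076),('face bottom L',C(107,65),.03),('face bot R',C(250,62),.03),('corner',C(37,518),.014),('corner',C(37,518),0)): print(n,onz(w,uv,z))
E
```

```text
t 9.55 p [0.6191 0.1018 0.1734] F [-0.38 -0.48 -0.99] w 0.21
tool x [-9.903e-01  1.387e-01 -1.000e-04] y [1.387e-01 9.903e-01 1.000e-04] z [ 1.e-04  1.e-04 -1.e+00]
AL [0.6131 0.2035 0.0876] 0.0016
AR [0.6108 0.1811 0.0801] 0.0015
BL [0.5285 0.2182 0.0778] 0.0023
BR [0.5257 0.1967 0.0651] 0.0023
0.06 A [0.6174 0.2003 0.06  ] B [0.5271 0.2126 0.06  ] 0.0912 172.23 mid [0.5723 0.2065 0.06  ] gap 0.027
0.065 A [0.6162 0.1988 0.065 ] B [0.5274 0.2109 0.065 ] 0.0896 172.23 mid [0.5718 0.2048 0.065 ] gap 0.0265
0.07 A [0.615  0.1973 0.07  ] B [0.5277 0.2092 0.07  ] 0.088 172.23 mid [0.5713 0.2032 0.07  ] gap 0.0261
sock top front L [0.49217542 0.19504969 0.076     ]
sock top front R [0.49735706 0.23195875 0.076     ]
face bottom L [0.4914086 0.1958927 0.03     ]
face bot R [0.49643392 0.23737894 0.03      ]
corner [0.62752811 0.16665997 0.014     ]
corner [ 6.30914271e-01  1.68920447e-01 -5.55111512e-17]
```

Both views agree: clip midpoint ≈ (0.5715, 0.203), heading 172.2°, and socket face near hx ≈ −78 mm, which is within the given range. I'll move over hx ≈ +20 with the tube well above the clips.

```bash
python3 -m jog '0.02 0.035 0 0 0 0 0.005; 0.039 0.07 0 0 0 0 0.005; 0.039 0.093 0 0 0 0 0.005; 0.039 0.093 0.03 0 0 0 0.005; 0.039 0.093 0.06 0 0 0 0.005' 60 >/dev/null;python3 -m jog '0 0 0.02 0 0 0 0.005; 0 0 0.04 0 0 0 0.005; 0 0 0.04 0 0 0 0.005; 0 0 0.04 0 0 0 0.005' 60 >/dev/null; python3 - <<'E'
from h import *
st()
w=eyes.read_camera('wrist'); cv2.imwrite('pics/w13.png',w['image'][:,:,::-1])
s=eyes.read_camera('side'); crop(s,220,90,340,190,5,'s13')
o,M=st()
E
```

```text
t 10.45 p [0.5935 0.1996 0.0736] F [-0.08  0.22 -0.23] w 0.207
tool x [-9.904e-01  1.381e-01  1.000e-04] y [ 1.381e-01  9.904e-01 -2.000e-04] z [-1.e-04 -2.e-04 -1.e+00]
t 10.55 p [0.5943 0.2    0.0747] F [ 0.77 -0.88 -1.56] w 0.209
tool x [-0.9904  0.1382 -0.0018] y [0.1382 0.9904 0.0012] z [ 2.e-03  9.e-04 -1.e+00]
```

View pics/w13.png

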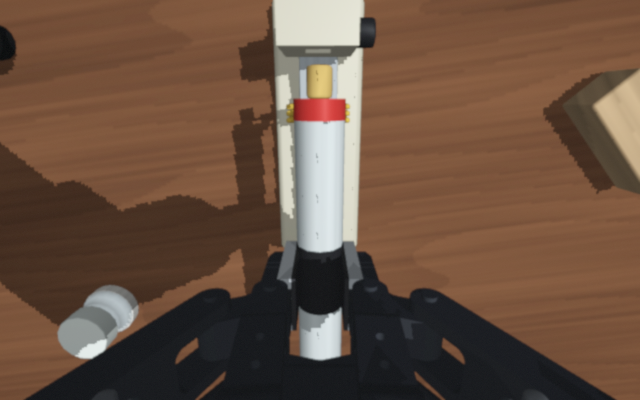

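View pics/s13.png

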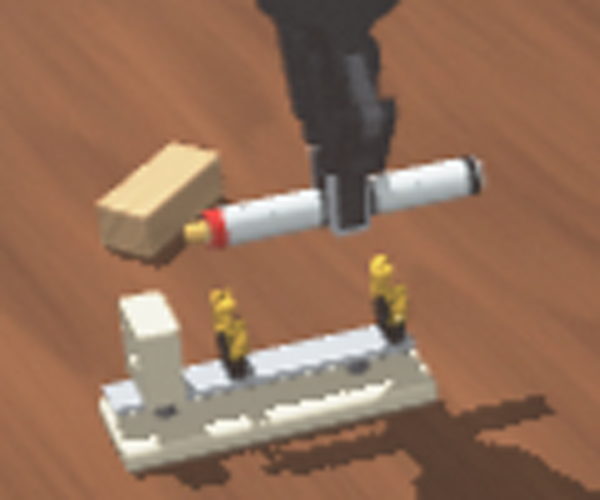

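The tube is centred over the holder: yellow lips show at columns 289 and 348 around a tube at 295–345, and the socket spans 278–362. I'll descend toward the earliest possible contact, then feel in small steps.

```bash
python3 -m jog '0 -0.0005 0.015 0 0 0 0.005; 0 -0.0005 0.03 0 0 0 0.005; 0 -0.0005 0.034 0 0 0 0.005; 0 -0.0005 0.034 0 0 0 0.005' 60; python3 -m jog '0 0 0.002 0 0 0 0.005; 0 0 0.004 0 0 0 0.005; 0 0 0.006 0 0 0 0.005; 0 0 0.006 0 0 0 0.005' 60;  python3 - <<'E'
from h import *
st()
w=eyes.read_camera('wrist'); cv2.imwrite('pics/w14.png',w['image'][:,:,::-1])
s=eyes.read_camera('side'); crop(s,220,90,340,190,5,'s14')
o,M=st()
E
```

```text
t: 10.95
eef_pos: [0.5921, 0.1989, 0.0378]
tool_rot: [-0.001, 0.069, 0.998, -0.001]
contact_force: [0.3, -0.5, -0.6]
gripper_width: 0.209
t: 11.35
eef_pos: [0.5932, 0.1993, 0.0332]
tool_rot: [-0.0, 0.069, 0.998, 0.0]
contact_force: [-0.3, 0.1, -0.6]
gripper_width: 0.209
t 11.35 p [0.5932 0.1993 0.0332] F [-0.32  0.09 -0.58] w 0.209
tool x [-9.904e-01  1.380e-01  1.000e-04] y [0.138  0.9904 0.    ] z [-1.e-04  0.e+00 -1.e+00]
t 11.45 p [0.5933 0.1993 0.0334] F [ 0.75 -0.44 -1.08] w 0.209
tool x [-9.904e-01  1.380e-01 -1.000e-04] y [1.380e-01 9.904e-01 1.000e-04] z [ 1.e-04  1.e-04 -1.e+00]
```

View pics/w14.png

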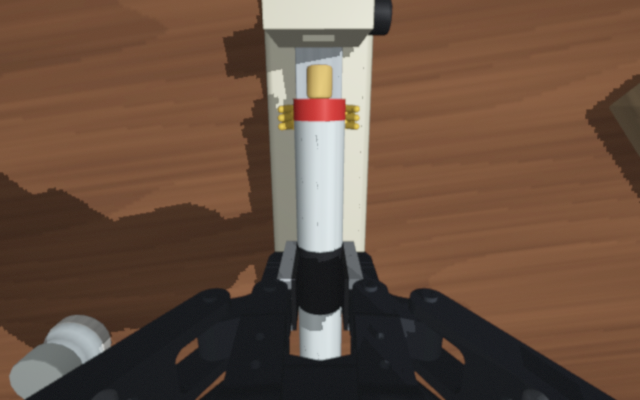

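View pics/s14.png

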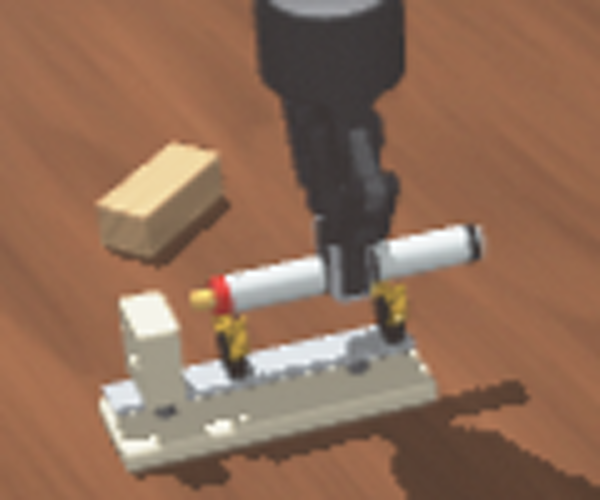

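```bash
python3 - <<'E'
from h import *
w=eyes.read_camera('wrist');o,M=st()
hx=lambda P:(P-np.array([.5715,.2027,0]))@np.array([.9907,-.1358,0])*1000
za=o['eef_pos'][2]+.0457
print('shoulder',hx(onz(w,(320,98),za+.01)),'redback',hx(onz(w,(320,121),za+.01)),'pin tip top',hx(onz(w,(320,65),za+.005)),'band',hx(onz(w,(320,249),za+.01)),hx(onz(w,(320,311),za+.006)))
for z in (.065,.07,.075): print('clip ctr',hx(onz(w,(320,117),z)), 'sock top front',hx(onz(w,(320,29),z+.005)),'sock face bot',hx(onz(w,(320,47),.03)))
E
python3 -m jog '0 0 0.002 0 0 0 0.005; 0 0 0.002 0 0 0 0.005'; python3 -m jog '0 0 0.002 0 0 0 0.005; 0 0 0.002 0 0 0 0.005';python3 -m jog '0 0 0.002 0 0 0 0.005; 0 0 0.002 0 0 0 0.005'
```

```text
t 11.5 p [0.5933 0.1993 0.0335] F [-1.05 -0.86 -0.14] w 0.206
tool x [-9.904e-01  1.381e-01 -2.000e-04] y [1.381e-01 9.904e-01 1.000e-04] z [ 2.e-04  1.e-04 -1.e+00]
shoulder -52.583157048746706 redback -44.597393156116695 pin tip top -63.99019742014225 band 6.211907231949831 38.397631262270714
clip ctr -44.8112038548764 sock top front -78.37163968520838 sock face bot -77.54697001695975
clip ctr -45.058767951179725 sock top front -77.44332673078048 sock face bot -77.54697001695975
clip ctr -45.30633204748305 sock top front -76.51501377635252 sock face bot -77.54697001695975
t: 11.7
eef_pos: [0.5931, 0.1992, 0.0311]
tool_rot: [-0.0, 0.069, 0.998, -0.0]
contact_force: [0.5, -0.2, -0.4]
gripper_width: 0.212
t: 11.9
eef_pos: [0.5931, 0.1992, 0.029]
tool_rot: [-0.0, 0.069, 0.998, -0.0]
contact_force: [0.2, 0.3, 0.1]
gripper_width: 0.209
t: 12.1
eef_pos: [0.5931, 0.1991, 0.0271]
tool_rot: [-0.0, 0.069, 0.998, -0.0]
contact_force: [0.2, 0.2, -0.4]
gripper_width: 0.208
```

The tube origin is at hx ≈ 22.4, near the upper end of the window, so I'll shift 2 mm toward the socket and keep feeling down.

```bash
python3 -m jog '0.002 0 0 0 0 0 0.005; 0.002 0 0.001 0 0 0 0.005; 0.002 0 0.002 0 0 0 0.005;0.002 0 0.002 0 0 0 0.005'; for i in 1 2 3; do python3 -m jog '0 0 0.001 0 0 0 0.005; 0 0 0.001 0 0 0 0.005' | sed -n '1,2p;4p'; done
```

```text
t: 12.5
eef_pos: [0.5914, 0.1993, 0.0256]
tool_rot: [0.0, 0.069, 0.998, -0.0]
contact_force: [-1.3, -0.7, 3.2]
gripper_width: 0.207
t: 12.7
eef_pos: [0.5917, 0.1993, 0.0248]
contact_force: [-1.3, -2.1, 5.5]
t: 12.9
eef_pos: [0.5919, 0.1993, 0.024]
contact_force: [-1.3, -1.7, 6.1]
t: 13.1
eef_pos: [0.5922, 0.1993, 0.0232]
contact_force: [-0.0, -2.1, 6.2]
```

First contact came at eef z ≈ 0.0265, which puts the seat at eef z ≈ 0.0115 (axis ≈ 57 mm, within 50–62). I'll go on gently.

```bash
python3 -m jog '0 0 0.001 0 0 0 0.005; 0 0 0.001 0 0 0 0.005' | sed -n '1,2p;4p'; python3 -m jog '0 0 0.001 0 0 0 0.005; 0 0 0.001 0 0 0 0.005' | sed -n '1,2p;4p'; python3 -c "
from h import *
w=eyes.read_camera('wrist'); cv2.imwrite('pics/w15.png',w['image'][:,:,::-1])
s=eyes.read_camera('side'); crop(s,220,90,340,190,5,'s15');st()"
```

```text
t: 13.3
eef_pos: [0.5923, 0.1993, 0.0223]
contact_force: [0.6, -1.0, 6.8]
t: 13.5
eef_pos: [0.5924, 0.1992, 0.0213]
contact_force: [0.4, -2.4, 6.3]
t 13.6 p [0.5925 0.1992 0.0213] F [-0.27 -2.07  6.75] w 0.211
tool x [-0.9903  0.1387 -0.0019] y [1.387e-01 9.903e-01 6.000e-04] z [ 2.e-03  3.e-04 -1.e+00]
```

View pics/w15.png

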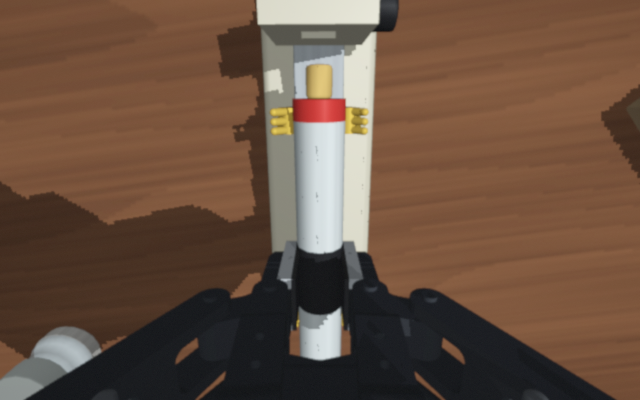

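View pics/s15.png

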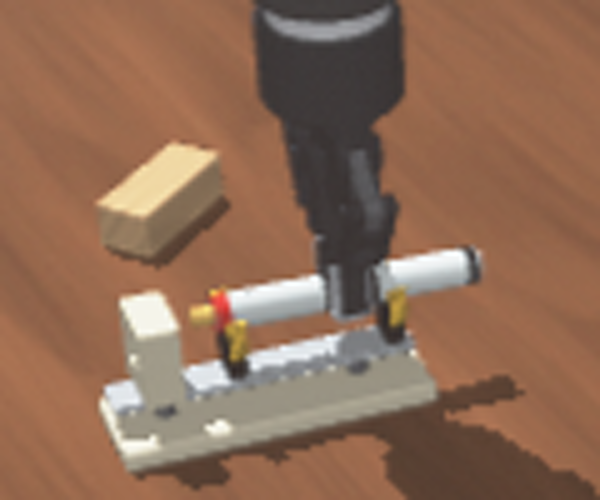

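The lips spread evenly about the tube at both clips. There is a small sideways force of −2 N, so I'll ease 0.5 mm that way and continue down.

```bash
python3 -m jog '0 -0.0005 0.001 0 0 0 0.005; 0 -0.0005 0.0015 0 0 0 0.005' | sed -n '1,2p;4p'; python3 -m jog '0 0 0.0015 0 0 0 0.005; 0 0 0.0015 0 0 0 0.005' | sed -n '1,2p;4p'; python3 -m jog '0 0 0.0015 0 0 0 0.005; 0 0 0.0015 0 0 0 0.005' | sed -n '1,2p;4p'; python3 -m jog '0 0 0.0015 0 0 0 0.005; 0 0 0.0015 0 0 0 0.005' | sed -n '1,2p;4p;5p'
```

```text
t: 13.8
eef_pos: [0.5926, 0.1992, 0.0201]
contact_force: [-1.2, -1.3, 9.1]
t: 14.0
eef_pos: [0.5925, 0.1991, 0.0177]
contact_force: [3.4, -1.2, 0.1]
t: 14.2
eef_pos: [0.5919, 0.199, 0.0153]
contact_force: [4.8, 0.6, -6.2]
t: 14.4
eef_pos: [0.5909, 0.1991, 0.0134]
contact_force: [3.9, 0.3, -8.2]
gripper_width: 0.209
```

Past the peak (9 N), and the clips now pull the tube down. I'll continue to the hard seat.

```bash
python3 -m jog '0 0 0.001 0 0 0 0.005; 0 0 0.001 0 0 0 0.005' | sed -n '1,2p;4p'; python3 -m jog '0 0 0.001 0 0 0 0.005; 0 0 0.001 0 0 0 0.005' | sed -n '1,2p;4p'; python3 -m jog '0 0 0.001 0 0 0 0.005; 0 0 0.001 0 0 0 0.005' | sed -n '1,2p;4p'
```

```text
t: 14.6
eef_pos: [0.5906, 0.1992, 0.0129]
contact_force: [2.9, 0.3, -6.5]
t: 14.8
eef_pos: [0.5905, 0.1992, 0.0122]
contact_force: [0.6, 0.7, -2.9]
t: 15.0
eef_pos: [0.5906, 0.1993, 0.0119]
contact_force: [-3.0, 0.2, 5.2]
```

The seat shows at eef z ≈ 0.012, where the force turned to +5 N. A quick check of the fit before sliding.

```bash
python3 -m jog '0 0 -0.0005 0 0 0 0.005; 0 0 -0.0005 0 0 0 0.005' | sed -n '1,2p;4p'; python3 -c "
from h import *
w=eyes.read_camera('wrist'); cv2.imwrite('pics/w16.png',w['image'][:,:,::-1])
s=eyes.read_camera('side'); crop(s,220,90,340,190,5,'s16');st()"
```

```text
t: 15.2
eef_pos: [0.5906, 0.1993, 0.012]
contact_force: [-2.3, 0.0, 3.4]
t 15.3 p [0.5906 0.1993 0.012 ] F [-3.68  1.53  4.04] w 0.21
tool x [-0.9905  0.1378  0.001 ] y [1.378e-01 9.905e-01 1.000e-04] z [-1.e-03  2.e-04 -1.e+00]
```

View pics/w16.png

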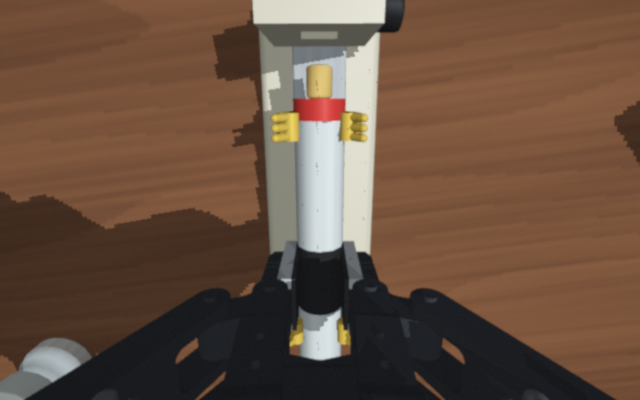

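View pics/s16.png

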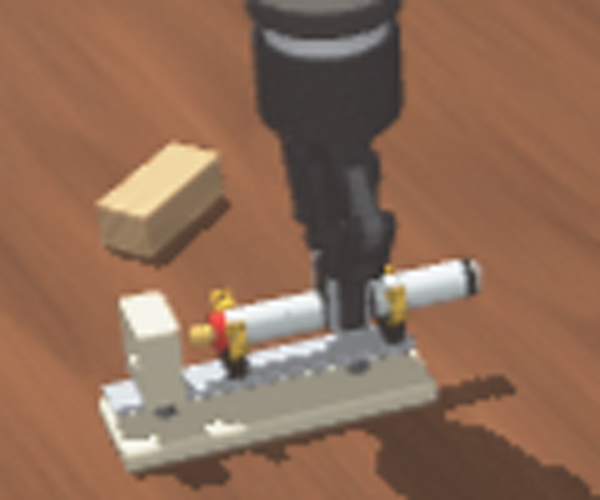

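Both clips hold the tube, level and short of the socket. Now I'll slide along tool +x, about 23 mm expected.

```bash
python3 -m jog '0.001 0 0 0 0 0 0.005; 0.002 0 0 0 0 0 0.005; 0.003 0 0 0 0 0 0.005' | sed -n '1,2p;4p'; python3 -m jog '0.001 0 0 0 0 0 0.005; 0.002 0 0 0 0 0 0.005; 0.003 0 0 0 0 0 0.005' | sed -n '1,2p;4p'; python3 -m jog '0.001 0 0 0 0 0 0.005; 0.002 0 0 0 0 0 0.005; 0.002 0 0 0 0 0 0.005' | sed -n '1,2p;4,5p'
```

```text
t: 15.6
eef_pos: [0.5897, 0.1994, 0.0121]
contact_force: [2.9, 0.7, -0.2]
t: 15.9
eef_pos: [0.5859, 0.1999, 0.0121]
contact_force: [4.0, 0.4, 1.3]
t: 16.2
eef_pos: [0.5834, 0.2002, 0.012]
contact_force: [3.3, 0.3, 2.6]
gripper_width: 0.208
```

```bash
python3 -m jog '0.001 0 0 0 0 0 0.005; 0.002 0 0 0 0 0 0.005; 0.002 0 0 0 0 0 0.005' | sed -n '1,2p;4p'; python3 -m jog '0.001 0 0 0 0 0 0.005; 0.002 0 0 0 0 0 0.005; 0.002 0 0 0 0 0 0.005' | sed -n '1,2p;4p'; python3 -m jog '0.001 0 0 0 0 0 0.005; 0.002 0 0 0 0 0 0.005; 0.002 0 0 0 0 0 0.005' | sed -n '1,2p;4,5p';  python3 -c "
from h import *
w=eyes.read_camera('wrist'); crop(w,220,0,420,200,3,'w17');st()"
```

```text
t: 16.5
eef_pos: [0.5814, 0.2005, 0.012]
contact_force: [3.9, -0.1, 2.0]
t: 16.8
eef_pos: [0.5794, 0.2007, 0.012]
contact_force: [3.5, 0.5, 3.0]
t: 17.1
eef_pos: [0.5773, 0.201, 0.0119]
contact_force: [4.7, 0.8, 4.0]
gripper_width: 0.214
t 17.15 p [0.5773 0.201  0.0119] F [ 4.35 -0.13  3.43] w 0.209
tool x [-0.9904  0.1381 -0.    ] y [1.381e-01 9.904e-01 1.000e-04] z [ 1.e-04  1.e-04 -1.e+00]
```

View pics/w17.png

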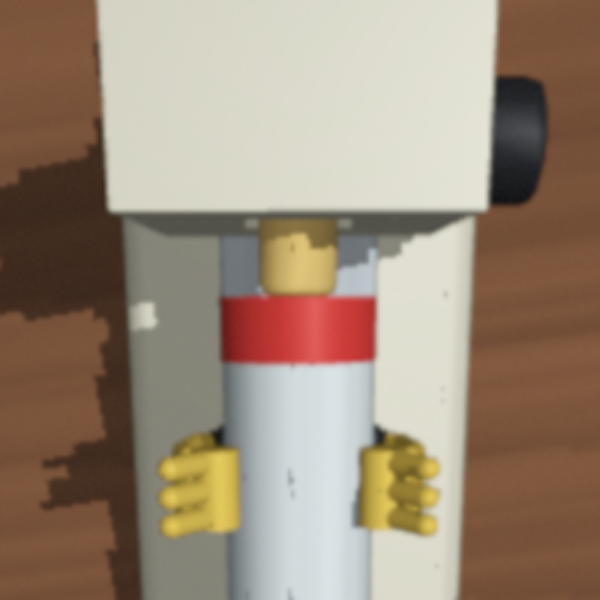

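The pin is entering the mouth, centred (pin 260–337, mouth 245–350 in the crop). About 9 mm is left, at a sliding force of 4 N.

```bash
python3 -m jog '0.001 0 0 0 0 0 0.005; 0.002 0 0 0 0 0 0.005; 0.002 0 0 0 0 0 0.005' | sed -n '1,2p;4p'; python3 -m jog '0.001 0 0 0 0 0 0.005; 0.002 0 0 0 0 0 0.005; 0.002 0 0 0 0 0 0.005' | sed -n '1,2p;4p'; python3 -m jog '0.001 0 0 0 0 0 0.005; 0.002 0 0 0 0 0 0.005; 0.002 0 0 0 0 0 0.005' | sed -n '1,2p;4,5p'; python3 -m jog '0.001 0 0 0 0 0 0.005; 0.001 0 0 0 0 0 0.005'|sed -n '1,2p;4p';  python3 -c "
from h import *
w=eyes.read_camera('wrist'); crop(w,220,0,420,200,3,'w18');st()"
```

```text
t: 17.45
eef_pos: [0.5755, 0.2013, 0.012]
contact_force: [4.2, 0.4, 3.9]
t: 17.75
eef_pos: [0.5736, 0.2015, 0.012]
contact_force: [5.1, 0.8, 3.8]
t: 18.05
eef_pos: [0.5718, 0.2018, 0.012]
contact_force: [4.8, 0.1, 3.5]
gripper_width: 0.205
t: 18.25
eef_pos: [0.5709, 0.2019, 0.012]
contact_force: [5.5, 0.2, 3.6]
t 18.3 p [0.5709 0.2019 0.012 ] F [5.38 1.43 3.41] w 0.209
tool x [-9.904e-01  1.382e-01 -8.000e-04] y [1.382e-01 9.904e-01 3.000e-04] z [ 9.e-04  2.e-04 -1.e+00]
```

View pics/w18.png

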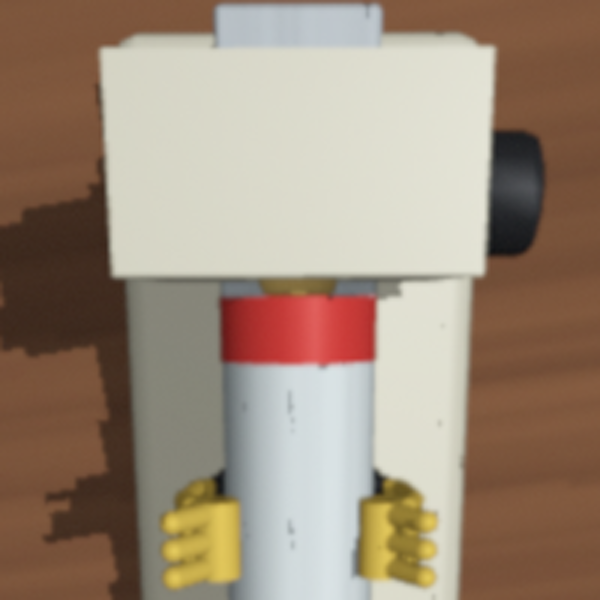

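```bash
python3 -m jog '0.001 0 0 0 0 0 0.005; 0.001 0 0 0 0 0 0.005'|sed -n '1,2p;4p';python3 -m jog '0.001 0 0 0 0 0 0.005; 0.001 0 0 0 0 0 0.005'|sed -n '1,2p;4p';python3 -m jog '0.001 0 0 0 0 0 0.005; 0.001 0 0 0 0 0 0.005'|sed -n '1,2p;4p'
```

```text
t: 18.5
eef_pos: [0.57, 0.202, 0.012]
contact_force: [5.9, 0.5, 3.0]
t: 18.7
eef_pos: [0.569, 0.2022, 0.012]
contact_force: [5.9, 0.6, 2.5]
t: 18.9
eef_pos: [0.5688, 0.2023, 0.012]
contact_force: [8.4, 0.1, 0.5]
```

Stopping now: the last step moved only 0.2 mm and the force rose to 8.4 N. I'll press a little more to confirm.

```bash
python3 -m jog '0.001 0 0 0 0 0 0.005; 0.001 0 0 0 0 0 0.005'|sed -n '1,2p;4p';python3 -m jog '0.0005 0 0 0 0 0 0.005; 0.0005 0 0 0 0 0 0.005'|sed -n '1,2p;4,5p'; python3 -c "
from h import *
w=eyes.read_camera('wrist'); crop(w,220,0,420,200,3,'w19');st()"
```

```text
t: 19.1
eef_pos: [0.5688, 0.2022, 0.0121]
contact_force: [12.3, -0.1, -1.3]
t: 19.3
eef_pos: [0.5688, 0.2022, 0.0121]
contact_force: [12.2, -0.1, -2.8]
gripper_width: 0.211
t 19.35 p [0.5688 0.2022 0.0121] F [11.81  0.71 -2.37] w 0.207
tool x [-0.9903  0.1388 -0.0051] y [0.1388 0.9903 0.001 ] z [ 5.2e-03  2.0e-04 -1.0e+00]
```

View pics/w19.png

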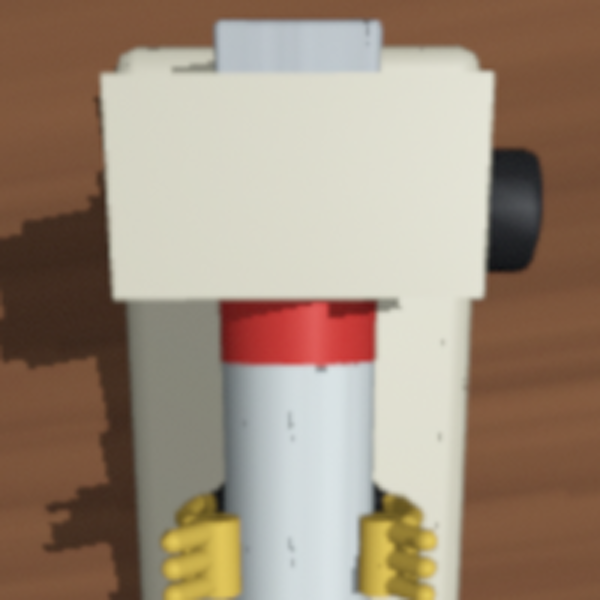

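Hard stop at 12 N with no further travel, and the red band is flush under the socket's front edge. I'll relieve most of the push, release and withdraw straight up.

```bash
python3 -m jog '-0.0015 0 0 0 0 0 0.005; -0.0015 0 0 0 0 0 0.005';python3 -m jog '0 0 0 0 0 0 0.03; 0 0 0 0 0 0 0.05; 0 0 0 0 0 0 0.06; 0 0 0 0 0 0 0.06;0 0 0 0 0 0 0.06'; python3 -c "
from h import *
w=eyes.read_camera('wrist'); cv2.imwrite('pics/w20.png',w['image'][:,:,::-1]);st()"
```

```text
t: 19.55
eef_pos: [0.5688, 0.2022, 0.012]
tool_rot: [0.001, 0.069, 0.998, 0.0]
contact_force: [6.7, 0.4, 1.1]
gripper_width: 0.209
t: 20.05
eef_pos: [0.5668, 0.2022, 0.0115]
tool_rot: [-0.001, 0.069, 0.998, -0.0]
contact_force: [0.3, -0.0, -0.6]
gripper_width: 0.707
t 20.1 p [0.567  0.2023 0.0117] F [-0.29  0.08  0.09] w 0.7
tool x [-9.904e-01  1.380e-01  7.000e-04] y [ 1.380e-01  9.904e-01 -3.000e-04] z [-7.e-04 -2.e-04 -1.e+00]
```

View pics/w20.png

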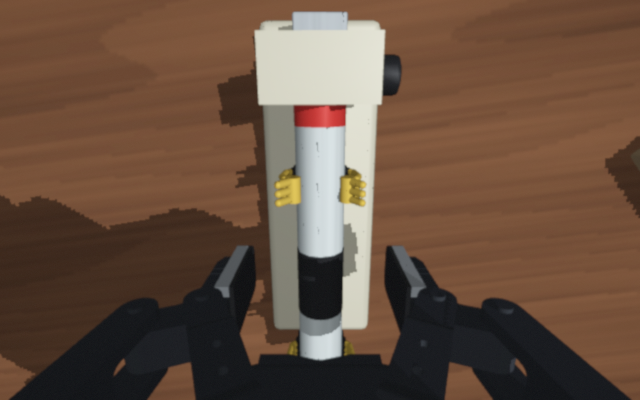

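The fingers are clear on both sides. Raising, then a last look.

```bash
python3 -m jog '0 0 -0.02 0 0 0 0.06; 0 0 -0.05 0 0 0 0.06; 0 0 -0.09 0 0 0 0.06; 0 0 -0.12 0 0 0 0.06;0 0 -0.12 0 0 0 0.06';python3 -m jog '-0.04 0 -0.04 0 0 0 0.06; -0.08 0 -0.04 0 0 0 0.06; -0.08 0 -0.04 0 0 0 0.06;-0.08 0 -0.04 0 0 0 0.06'; python3 - <<'E'
from h import *
w=eyes.read_camera('wrist'); crop(w,220,0,420,200,3,'w21');st();cv2.imwrite('pics/w21f.png',w['image'][:,:,::-1])
s=eyes.read_camera('side'); cv2.imwrite('pics/s21f.png',s['image'][:,:,::-1]);crop(s,220,90,340,190,5,'s21')
E
```

```text
t: 20.6
eef_pos: [0.5704, 0.2033, 0.1365]
tool_rot: [0.003, 0.069, 0.998, 0.002]
contact_force: [0.5, -0.2, 0.0]
gripper_width: 0.702
t: 21.0
eef_pos: [0.6467, 0.1906, 0.1707]
tool_rot: [-0.001, 0.07, 0.998, -0.0]
contact_force: [0.1, 0.6, -0.5]
gripper_width: 0.703
t 21.05 p [0.6456 0.1912 0.1705] F [ 0.13 -0.42 -0.79] w 0.702
tool x [-0.9904  0.1382  0.0024] y [ 1.382e-01  9.904e-01 -9.000e-04] z [-2.5e-03 -6.0e-04 -1.0e+00]
```

View pics/w21f.png

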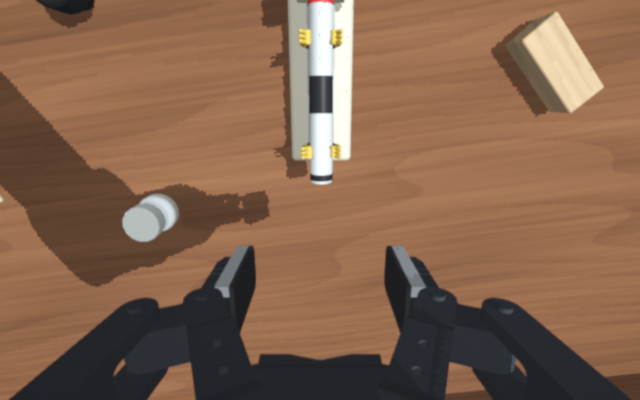

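View pics/s21.png

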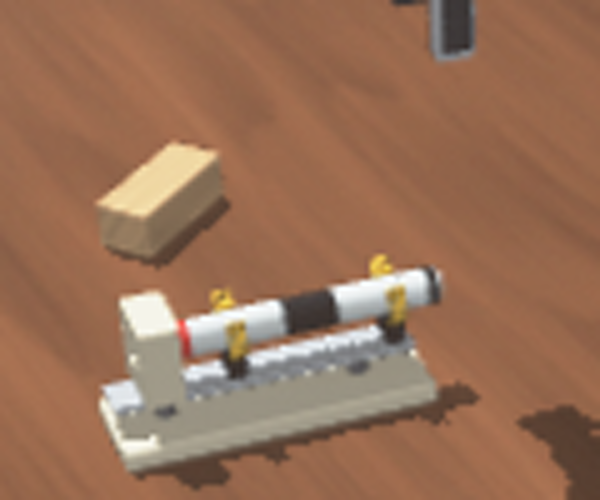

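View pics/s21f.png

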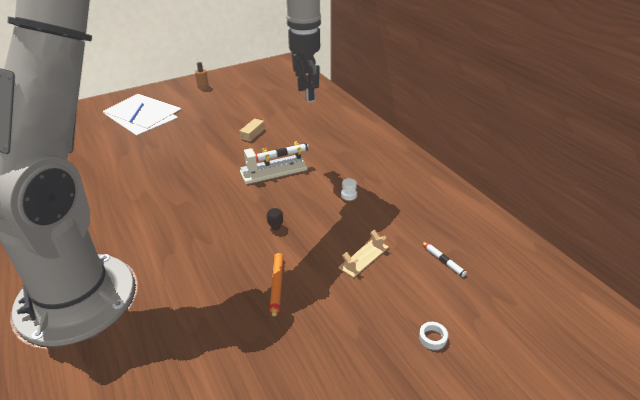

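```bash
python3 - <<'E'
from station import workorder
from h import *
print(workorder.hand_in()); st()
E
```

```text
the job is handed in; nothing more can be done
None
the job is handed in; nothing more can be done
```

The lamp tube is seated in both yellow clips, with its pin in the socket and its red shoulder against the block. I handed the job in at about 21 s of the 70 s; no verdict was reported.

- **Pressing in:** I lifted the tube off the rest and pressed it sideways into the clips, short of the socket. The push read at most about 9 N. The seated axis came out at about 57 mm above the table, within the 50 to 62 mm given.
- **Sliding:** It slid about 22 mm along the clips at 3 to 6 N. It then stopped hard, with 12 N on the last push and no further travel. After that I let go and withdrew.
- **Last checks:** The side and wrist views show the tube level in both clips. No brass and no clear gap show at the socket face, to about half a millimetre. In those views the slide box, jar, eyepiece, ring and look-alikes stand where they were. The gripper was about 10 cm clear of everything.

**What disagreed:**
- **Fingertip height:** The real fingertips were about 29 mm above the reported TCP. My first grasp therefore shut above the tube without moving it, and I corrected the height and gripped again.
- **Grip opening:** It read about 17.7 mm on the 20 mm tube, but the hold was firm.
- **Contact joint:** I could not read it directly. "Fully in" rests on the hard stop and the pictures.

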